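# Fit the tube carrier on the orbital mixer

### The job

Get the orbital mixer ready: lift the red dust cover off its drive plate and leave it right way up in the grey tray, lying flat on the tray's floor. Then turn the blue tube carrier so that its four holes match the four studs of the drive plate, and lower it on, keeping hold of it until it sits fully home, flat on the plate; then let go. Do not knock over or push away the bottle, jar, beaker or tip box.

Things in the scene. Friction and masses are not known exactly. Their poses are not given: they have to be found in the camera images.
- mixer: white orbital mixer, fixed to the bench: housing 220 (x) x 200 (y) mm, top 68 mm above the bench. Origin: centre of its underside, on the axis of the drive plate; z up; black control panel on its -x side. A steel rod 12 mm thick stands at x = +90, y = +80 mm in its frame, its top 196 mm above the bench.
- plate_top (a point): centre of the top face of the round aluminium drive plate (136 mm across, top 82 mm above the bench), z up; axes turn with the plate. Steel studs 8 mm thick, 17 tall (last 5 taper to 3.6) stand on it at (x, y) = (34, 16), (34, -16), (-34, 34), (-34, -34) mm. An orange mark on its rim lies on its +x axis.
- drive (a joint): turn of the drive plate about the vertical, rad, counter-clockwise seen from above; 0 when its x axis is along the mixer's. May start anywhere from -3 to 3. Stiff (about 0.25 N m), stays where it is, and any angle will do.
- cover: red round dust cover, an upside-down cup 120 mm across, 32 tall (28 deep, open underneath), with a black round knob 26 mm across on top, 32 to 70 mm above the origin. Origin: centre of its lower rim; z up. Starts on the drive plate over the studs, within 5 mm of its centre. About 0.12 kg.
- carrier: blue square plate 110 x 110 x 18 mm, about 0.3 kg; origin under its centre, z up. White hexagonal grip in the middle, 30 across flats, 18 to 54 above the origin; flats face 0, 60, .. 300 deg from x. Through holes 12 wide at (34, 16), (34, -16), (-34, 34), (-34, -34): fits one way only, x along plate_top's x. Orange mark at its +x edge; tube caps 3 high at other edges. Starts on the bench, any yaw.
- tray_in (a point): centre of the inner floor (5 mm above the bench) of the grey tray, fixed: 180 x 180 mm outside, 170 x 170 mm inside, walls 28 mm tall over the bench; axes along its sides.
- bottle: bystander, loose, near the carrier: amber glass bottle 56 mm across, 130 mm tall. Origin: centre of its underside.
- jar: bystander, loose: white jar with blue cap, 60 mm across, 75 mm tall. Origin: centre of its underside.
- beaker: bystander, loose: clear glass beaker 68 mm across, 85 mm tall. Origin: centre of its underside.
- tipbox: bystander, loose: yellow box 75 x 55 x 50 mm. Origin: centre of its underside.
Not all that is in view belongs to the job. Of the things that look like the carrier, take the one that is farthest to the robot's right at the start.

How it is judged (in metres and radians):
On the way, in this order (a step that is already met when the one before it is completed fails the run):
1. the dust cover lies flat and right way up in the tray, let go, before the carrier is on the plate (horizontal distance between cover and tray_in below 0.05 m and z of cover in the frame of tray_in below 0.005 m and angle between cover's own z axis and vertical below 0.1 rad and contact force between the fingers and cover below 0.1 N and linear speed of cover below 0.03 m/s), for 0.2 s.
2. the carrier is on the studs and down on the plate (within 5 mm) while the gripper still holds it (horizontal distance between carrier and plate_top below 0.004 m and angle between carrier's own z axis and vertical below 0.04 rad and angle between the x axis of carrier and the x axis of plate_top, either way round below 0.12 rad and z of carrier in the frame of plate_top below 0.005 m and contact force between the fingers and carrier above 0.5 N), for 0.1 s.
At the end, for the whole second after the job is handed in: Carrier let go and at rest on the drive plate, studs in its holes (within 3 mm of the plate, centred to 4 mm, tilt < 0.04 rad, yaw to 0.12 rad); cover let go, at rest, upright and flat (5 mm) in the tray; the four bystanders upright (0.2 rad), moved under 30 mm (horizontal distance between carrier and plate_top below 0.004 m and angle between carrier's own z axis and vertical below 0.04 rad and angle between the x axis of carrier and the x axis of plate_top, either way round below 0.12 rad and z of carrier in the frame of plate_top between -0.003 and 0.003 m and contact force between the fingers and carrier below 0.1 N and linear speed of each of carrier, cover below 0.02 m/s and horizontal distance between cover and tray_in below 0.05 m and z of cover in the frame of tray_in below 0.005 m and angle between cover's own z axis and vertical below 0.1 rad and contact force between the fingers and cover below 0.1 N and angle between each of bottle, jar, beaker, tipbox's own z axis and vertical below 0.2 rad); the robot touches nothing.
It fails at once if the bottle is pushed more than 30 mm or tipped (distance of bottle from where it was at the start of the episode above 0.03 m or angle between bottle's own z axis and vertical above 0.5 rad).
It fails at once if the jar is pushed more than 30 mm or tipped (distance of jar from where it was at the start of the episode above 0.03 m or angle between jar's own z axis and vertical above 0.5 rad).
It fails at once if the beaker is pushed more than 30 mm or tipped (distance of beaker from where it was at the start of the episode above 0.03 m or angle between beaker's own z axis and vertical above 0.5 rad).
It fails at once if the tipbox is pushed more than 30 mm or tipped (distance of tipbox from where it was at the start of the episode above 0.03 m or angle between tipbox's own z axis and vertical above 0.5 rad).
It also fails if it takes over 64 s, if anything falls off the work surface, if the arm or the gripper's body presses on something with over 40 N, if the wrist force passes 120 N, or if a joint passes its speed limit or range.

### The arm

A 6-joint arm with a two-finger parallel gripper is mounted at the origin on the work surface. World frame = base frame: x ahead of the robot, y to its left, z up, the work surface at z = 0. Lengths are in mm, angles in rad, forces in N, time in s.
With the tool pointing down it reaches from about 275 to 750 mm from the base axis. Payload 10.2 kg.
Tool frame: the origin (TCP) lies midway between the tips of the shut fingers; the grasp point (between the pads) lies 19 mm behind it; z points along the fingers, y is the line along which they close (so a half turn about z gives the same grasp; the last joint's range is limited). The gripper opens to 85 mm and grips with 20 to 120 N. Pads are 22 mm wide; open, the fingers measure 114 mm over their backs; the gripper's body (76 mm by 85 mm) begins 54 mm behind the grasp point. The pads swing forward as they close: fully open they stand 13 mm farther back than shut.
Start: joints at [-1.36, 0.313, 1.498, -0, 1.331, -0.223], TCP at [220.657, -476.384, 231.294] pointing down, gripper open.
Joint ranges: [-2.94, 2.94], [-0.97, 2.17], [0.19, 2.56], [-1.23, 4.37], [0.02, 3.11], [-2.88, 2.88]. Speed limits (rad/s): [2.39, 2.39, 3.01, 3.14, 3.14, 3.14].

### API

Orientations are given as a unit quaternion [w, x, y, z].
In Python, from rig import ctrl gives the robot as it stands.
- The arm moves only by the tool send_rows, never from a script. Its argument "targets" is a list of rows, each a list of 7 numbers: the closure, from -1 (fully open) to 1 (shut), so that 0 is half open, then the shift along the tool's x, y, z in m, then the turn, a rotation vector about the tool's x, y, z in rad. In form: [[claw, dx, dy, dz, ax, ay, az], ...]. A call has exactly 10 rows; each row shifts and turns the commanded pose from where the row before left it, along the tool's axes as they then stand; what a row does not reach is not made up. A row lasts 1/8 s, in which the tool goes at most 62.5 mm and 10.7 degrees, less where a joint would pass 70% of its speed; a pose out of reach is approached as far as the arm can. A call with a gripper value outside its range is refused whole. The fingers move at their own pace and stop on an object; "squeeze" is the grip in N (left out, the last holds). Time passes only in rows, so rows that do not move let the fingers close, or fill a call up. It gives the time, the measured TCP pose, the force, the opening and the grip force at its end, in the units of the state.
- ctrl.sense(): the state, without advancing time (a new reading comes with each control period).
- ctrl.capture(name): name is "scene" or "side" or "wrist"; returns a dict with "img" (400x640x3 uint8, red, green, blue), "camera_matrix" (3x3 intrinsics, pixels), "k1" (the pictures are not rectified: a ray, as slopes to the right and down, at radius r is drawn at 1 + k1 r^2 times it, then the intrinsics apply), "R" (3x3) and "t" (3): a world point X has camera coordinates R X + t. Camera axes: x right, y down, z forward; pixel columns grow to the right and rows downward; lengths in mm; the calibration is good to about 2 mm. A picture is of the moment at which its call begins. There is no depth.
- ctrl.finish_job(): hands the job in; it is judged then, once.
Trained networks look in a picture, given as the dict that the camera call returned (one of the last four; its "shot" number tells which), for a name from the list of things; names that differ only in an ending like _2 or _b are one class to them, and where a whole thing is asked for, a point or a joint stands for the part that bears it (a point fixed in the world has none). Each returns a list of dicts, best first, with "score" (0 to 1); they miss things now and then, are a little off and sometimes report something else, mostly with a low value. They report only what shows in the picture. A call takes as long as a camera call. They do not tell look-alikes from the thing itself.
- ctrl.boxes_of(query, picture): "extent" ([left, top, width, height] in pixels, round what is visible of it).
- ctrl.landmark_of(query, picture): "point" ([column, row] in pixels: a listed point, or the origin of a listed thing).
The state is a dict: "time_s": time; "joints": joint angles; "dq": joint speeds; "tau": joint torques, N m; "eef_pos": TCP position; "ee_rot": TCP orientation; "force": force on the tool from outside, world axes, zero at the start; "wrist_torque": the same for the moment, N m; "grip_width": opening from 0.0 (shut) to 1.0 (fully open); "grip_force": force on a finger pad.
Only numpy, scipy, OpenCV 4.12 (cv2) and the standard library are available. Lean on these libraries where they do the work, as an engineer would, in place of code of your own. Each camera call takes 0.05 s, during which the arm holds its last target. There are 200 camera calls.

## Working session

There is one attempt and no reset: what is moved stays moved. The work goes in short steps, Python scripts to look and compute and a tool call to move; the robot and the scene stay as the last step left them, time stands still between calls to the robot, and variables do not carry over. Pictures are saved under pics/ and viewed, at most 13 in all, crops included, and the job is handed in when it is done.

Besides the shell and the picture viewer there is one more tool, called as name([rows], argument=value, ...), one row to a line, values as JSON. send_rows: Moves the arm, as the interface text tells. Its arguments: {"type":"object","properties":{"targets":{"type":"array"},"squeeze":{"type":"number"}},"required":["targets"]}

```bash
ls; mkdir -p pics
cat > h.py <<'E'
import numpy as np, cv2
from rig import ctrl
from scipy.spatial.transform import Rotation as Ro
def ray(p,uv):
    K=np.array(p["camera_matrix"]);k=p["k1"]
    d=np.linalg.inv(K)@[uv[0],uv[1],1];x=d[:2].copy();u=x.copy()
    for _ in range(30): u=x/(1+k*(u@u))
    R=np.array(p["R"]);t=np.array(p["t"])
    return -R.T@t, R.T@np.array([u[0],u[1],1])
def at(p,uv,z):
    c,d=ray(p,uv); return c+d*(z-c[2])/d[2]
def proj(p,X):
    c=np.array(p["R"])@np.array(X,float)+np.array(p["t"]); u=c[:2]/c[2]; u=u*(1+p["k1"]*(u@u))
    return (np.array(p["camera_matrix"])@[u[0],u[1],1])[:2]
def tri(a,b):
    A=[];B=[]
    for p,uv in (a,b):
        c,d=ray(p,uv); d/=np.linalg.norm(d); M=np.eye(3)-np.outer(d,d);A.append(M);B.append(M@c)
    return np.linalg.lstsq(np.vstack(A),np.hstack(B),rcond=None)[0]
def save(p,n,crop=None,s=1):
    im=p["img"][:,:,::-1]
    if crop: x,y,w,h=crop; im=im[y:y+h,x:x+w]
    cv2.imwrite("pics/"+n,cv2.resize(im,None,fx=s,fy=s,interpolation=cv2.INTER_CUBIC))
E
python3 - <<'E'
from h import *
np.set_printoptions(precision=1,suppress=True)
P={n:ctrl.capture(n) for n in ("scene","side")}
for n,p in P.items():
    save(p,n+".png",None,1.25)
    print(n,-np.array(p["R"]).T@p["t"],p["R"])
    for q in ["mixer","plate_top","cover","carrier","tray_in","bottle","jar","beaker","tipbox"]:
        L=[(np.round(r["point"],1).tolist(),round(r["score"],2)) for r in ctrl.landmark_of(q,p)]
        print(q,[(uv,s,at(p,uv,{"plate_top":82,"cover":82,"tray_in":5}.get(q,0))[:2].round().tolist()) for uv,s in L[:4]])
print(ctrl.sense())
E
```

```text
pics
scene [1124.8  652.9 1042.9] [[-0.7  0.7 -0. ]
 [ 0.5  0.5 -0.6]
 [-0.4 -0.5 -0.8]]
mixer [([309.0, 212.7], 0.88, [585.0, 26.0])]
plate_top []
cover [([310.2, 194.3], 0.58, [584.0, 33.0])]
carrier [([325.6, 113.7], 0.78, [267.0, -238.0]), ([265.8, 118.9], 0.67, [424.0, -354.0]), ([213.2, 240.3], 0.56, [827.0, -79.0])]
tray_in [([443.5, 251.1], 0.89, [426.0, 357.0])]
bottle [([216.7, 125.0], 0.91, [555.0, -442.0])]
jar [([338.2, 294.1], 0.76, [702.0, 257.0])]
beaker [([217.3, 181.5], 0.59, [697.0, -240.0])]
tipbox [([394.4, 196.8], 0.92, [375.0, 150.0]), ([337.1, 295.5], 0.32, [707.0, 258.0])]
side [  280.9 -1159.4  1156.9] [[ 1.  -0.2  0. ]
 [-0.1 -0.6 -0.8]
 [ 0.2  0.7 -0.7]]
mixer [([318.1, 231.2], 0.73, [581.0, 30.0])]
plate_top [([319.1, 215.0], 0.83, [580.0, 19.0])]
cover [([318.1, 211.3], 0.63, [581.0, 38.0])]
carrier [([232.6, 309.8], 0.95, [265.0, -243.0]), ([397.8, 239.8], 0.83, [832.0, -64.0])]
tray_in [([260.0, 174.0], 0.57, [433.0, 380.0])]
bottle [([342.7, 350.4], 0.6, [541.0, -440.0])]
jar [([338.8, 184.5], 0.63, [715.0, 263.0])]
beaker [([374.6, 288.4], 0.92, [692.0, -249.0])]
tipbox [([255.4, 210.4], 0.73, [388.0, 178.0])]
{'time_s': 1.0, 'joints': array([-1.4,  0.3,  1.5, -0. ,  1.3, -0.2]), 'dq': array([-0.,  0., -0.,  0., -0.,  0.]), 'tau': array([  0. , -41.2, -26. ,  -0. ,   0. ,   0. ]), 'eef_pos': array([ 220.7, -476.4,  231.3]), 'ee_rot': array([ 0. ,  1. ,  0.2, -0. ]), 'force': array([0. , 0.3, 0.5]), 'wrist_torque': array([ 0.,  0., -0.]), 'grip_force': 0.0, 'grip_width': 0.999178841746626}
```

View pics/scene.png

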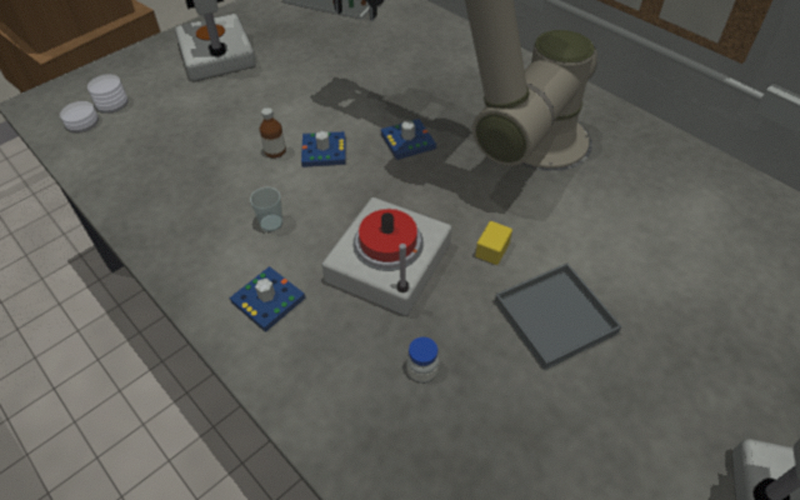

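View pics/side.png

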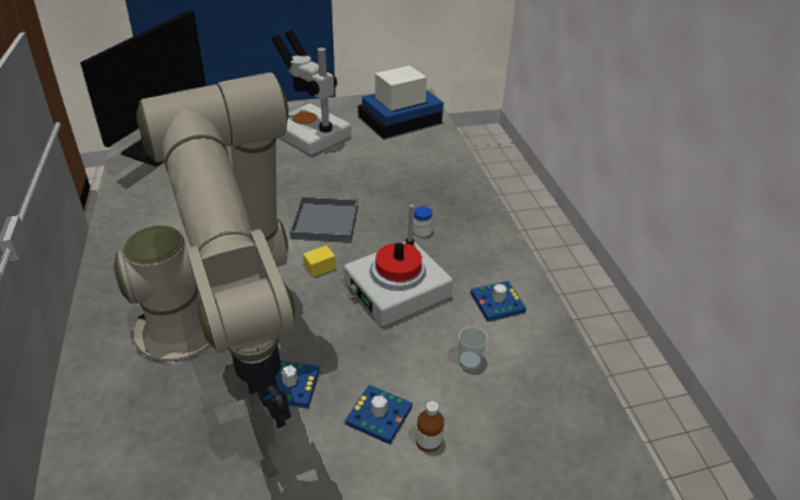

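Three look-alike carriers in the scene picture (raw px): (326,114) → y≈-240, (262,119) → y≈-354, (213,240) → y≈-79. The farthest right (most −y) is the one at (262,119), beside the bottle. I'll confirm it in a crop and measure more.

```bash
cat > m.py <<'E'
from h import *
np.set_printoptions(precision=3,suppress=True)
p=ctrl.capture("wrist"); s=ctrl.sense()
Rt=Ro.from_quat(np.roll(s["ee_rot"],-1)).as_matrix()
print(s["eef_pos"],s["ee_rot"],"toolx",Rt[:,0],"tooly",Rt[:,1])
print("cam",-np.array(p["R"]).T@p["t"],np.array(p["R"]))
E
python3 - <<'E'
from m import *
import cv2
save(p,"w0.png")
a=ctrl.capture("scene");b=ctrl.capture("side")
A=a["img"][85:145,170:300][:,:,::-1];B=b["img"][290:380,260:380][:,:,::-1]
A=cv2.resize(A,(800,369),interpolation=2)
B=cv2.resize(B,(300,225),interpolation=2)
o=np.zeros((600,800,3),np.uint8);o[:369]=A;o[372:597,:300]=B
cv2.imwrite("pics/carr.png",o)
E
```

```text
[ 220.663 -476.379  231.278] [-0.     0.977  0.215 -0.   ] toolx [0.907 0.42  0.   ] tooly [ 0.42  -0.907 -0.   ]
cam [ 285.829 -446.833  373.397] [[ 0.419 -0.908 -0.   ]
 [-0.871 -0.402  0.281]
 [-0.256 -0.118 -0.96 ]]
```

View pics/carr.png

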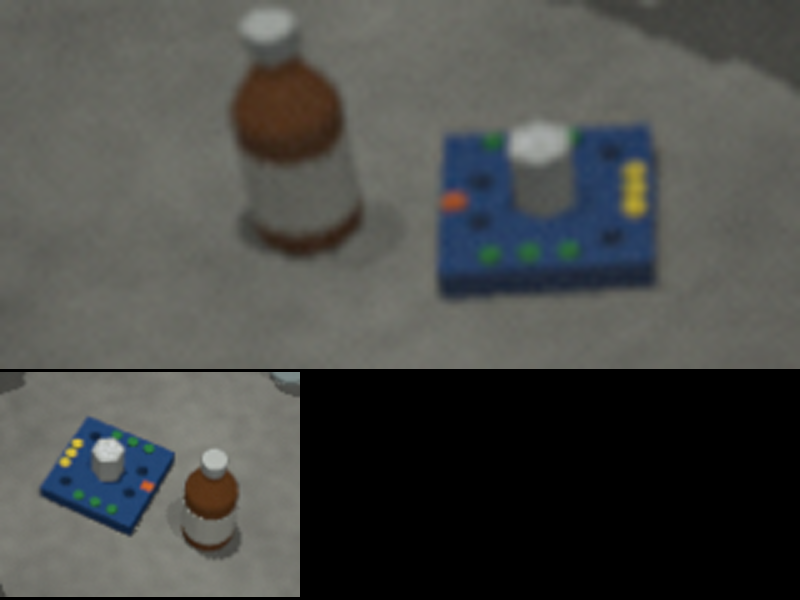

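View pics/w0.png

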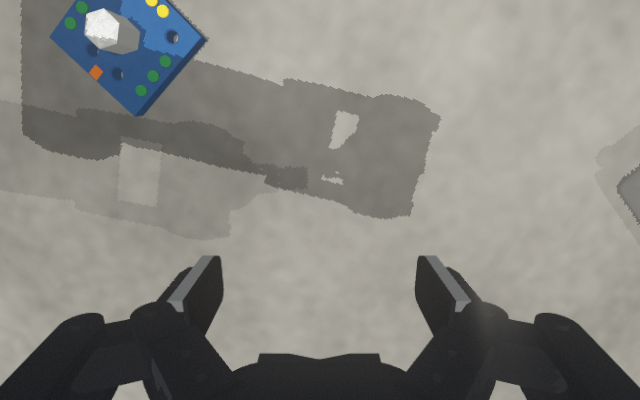

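The crop confirms it: the carrier at scene (262,119) stands beside the bottle, with its orange mark at about (244,117.5) on the bottle side. The carrier in the wrist view at (110,45) is the left-hand look-alike. Now over the cover for a close look.

send_rows([
  [-1,0.054,-0.0305,-0.005,0,0,0],
  [-1,0.054,-0.0305,-0.005,0,0,0],
  [-1,0.054,-0.0305,-0.005,0,0,0],
  [-1,0.054,-0.0305,-0.005,0,0,0],
  [-1,0.054,-0.0305,-0.005,0,0,0],
  [-1,0.054,-0.0305,-0.005,0,0,0],
  [-1,0.054,-0.0305,-0.005,0,0,0],
  [-1,0.054,-0.0305,-0.005,0,0,0],
  [-1,0.054,-0.0305,-0.005,0,0,0],
  [-1,0.054,-0.0305,-0.005,0,0,0],
], squeeze=40)

```text
time_s: 2.4
eef_pos: [583.4, 29.3, 281.6]
ee_rot: [0.0, 0.977, 0.215, 0.0]
force: [0.6, -1.4, 0.6]
grip_width: 0.996
grip_force: 0.0
```

Run:
```python
from m import *
save(p,"w1.png")
im=cv2.cvtColor(p["img"],cv2.COLOR_RGB2HSV)
m=((im[...,0]<8)|(im[...,0]>172))&(im[...,1]>150)&(im[...,2]>60)
m=m.astype(np.uint8); 
n,l,st,c=cv2.connectedComponentsWithStats(m); i=1+st[1:,4].argmax()
print("red",c[i],st[i],at(p,c[i],110))
k=(p["img"].max(2)<50).astype(np.uint8); n,l,st,c=cv2.connectedComponentsWithStats(k)
for i in range(1,n):
    if st[i,4]>200: print("dark",c[i],st[i])
for q in ("cover","plate_top"):
  for r in ctrl.landmark_of(q,p): print(q,r,at(p,r["point"],82))
print(s["force"])
```

```text
[585.734  34.758 281.246] [-0.001  0.976  0.217  0.001] toolx [0.905 0.424 0.003] tooly [ 0.424 -0.905 -0.002]
cam [648.498  58.824 423.698] [[ 0.419 -0.908  0.   ]
 [-0.871 -0.402  0.281]
 [-0.255 -0.118 -0.96 ]]
red [320.091 182.588] [  260   124   122   119 10486] [582.795  26.91  110.   ]
dark [311.734 359.142] [    0   257   640   143 40249]
plate_top {'point': [42.0, 162.8], 'score': 0.5} [472.153 303.748  82.   ]
[ 2.223  5.791 -1.004]
```

View pics/w1.png

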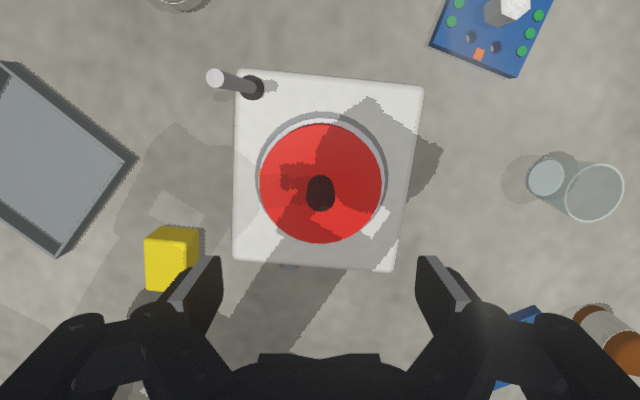

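The view shows the cover centred at (321,183), about (583,27) in the world. The rod is at (250,88), the tray upper-left and the jar at the top edge. The tool is already above the cover, so I descend and grip the knob.

send_rows([
  [-1,0,0,0.03,0,0,0],
  [-1,0,0,0.035,0,0,0],
  [-1,0,0,0.035,0,0,0],
  [-1,0,0,0.03,0,0,0],
  [-1,0,0,0.02,0,0,0],
  [-1,0,0,0.012,0,0,0],
  [1,0,0,0,0,0,0],
  [1,0,0,0,0,0,0],
  [1,0,0,0,0,0,0],
  [1,0,0,0,0,0,0],
], squeeze=40)

```text
time_s: 3.8
eef_pos: [582.7, 27.4, 120.1]
ee_rot: [0.0, 0.977, 0.215, 0.001]
force: [-1.5, -0.3, 5.0]
grip_width: 0.295
grip_force: 39.2
```

Run:
```python
from h import *
np.set_printoptions(precision=2,suppress=True)
s=ctrl.sense(); print(s["grip_width"]*85,s["grip_force"],s["force"],s["joints"])
# tray corners: outer walls top z=28
for n in("scene","side"):
    p=ctrl.capture(n)
    for r in ctrl.landmark_of("tray_in",p): print(n,r,at(p,r["point"],5))
    for r in ctrl.boxes_of("tray_in",p): print(r)
    hsv=cv2.cvtColor(p["img"],cv2.COLOR_RGB2HSV).astype(int)
    # inner floor by floodfill from tray centre
    c=proj(p,[428,365,5]).round().astype(int)
    f=p["img"].copy(); mask=np.zeros((402,642),np.uint8)
    cv2.floodFill(cv2.medianBlur(f,5),mask,tuple(map(int,c)),0,(9,)*3,(9,)*3,4|cv2.FLOODFILL_MASK_ONLY|cv2.FLOODFILL_FIXED_RANGE)
    m=mask[1:-1,1:-1]; ct=max(cv2.findContours(m,0,2)[0],key=cv2.contourArea)
    b=cv2.boxPoints(cv2.minAreaRect(np.float32([at(p,q,5)[:2] for q in ct[:,0].astype(float)])))
    print(n,m.sum(),b.tolist(),b.mean(0))
```

```text
25.033314089616905 39.158318638801575 [-1.51 -0.26  5.03] [-0.15  0.54  1.46  0.    1.14  0.98]
scene {'point': [442.2, 254.5], 'score': 0.71} [436.52 361.29   5.  ]
{'extent': [396.1, 209.9, 101.6, 86.2], 'score': 0.61}
scene 3379 [[324.9948425292969, 305.99810791015625], [477.6073913574219, 258.421875], [526.3424072265625, 414.75177001953125], [373.7298889160156, 462.3280029296875]] [425.67 360.37]
side {'point': [259.9, 173.6], 'score': 0.7} [433.15 382.91   5.  ]
side {'point': [301.9, 331.2], 'score': 0.53} [ 445.64 -359.4     5.  ]
side 954 [[333.3182067871094, 331.0753173828125], [492.10577392578125, 280.958740234375], [535.4786376953125, 418.3798828125], [376.69110107421875, 468.4964599609375]] [434.4  374.73]
```

send_rows([
  [1,0,0,-0.02,0,0,0],
  [1,0,0,-0.035,0,0,0],
  [1,0,0,-0.04,0,0,0],
  [1,0,0,-0.035,0,0,0],
  [1,0.004,-0.062,0,0,0,0],
  [1,0,-0.062,0,0,0,0],
  [1,0,-0.062,0,0,0,0],
  [1,0,-0.062,0,0,0,0],
  [1,0,-0.062,0,0,0,0],
  [1,0,-0.062,0,0,0,0],
])

```text
time_s: 5.35
eef_pos: [428.5, 368.2, 249.2]
ee_rot: [0.0, 0.977, 0.215, -0.0]
force: [0.5, -0.2, -1.4]
grip_width: 0.291
grip_force: 39.8
```

```bash
cat > plate.py <<'E'
from m import *
def orange(p,z,c,r=90):
    h=cv2.cvtColor(p["img"],cv2.COLOR_RGB2HSV)
    m=((h[...,0]>5)&(h[...,0]<15)&(h[...,1]>150)&(h[...,2]>110)).astype(np.uint8)
    n,l,st,cc=cv2.connectedComponentsWithStats(m)
    for i in range(1,n):
        w=at(p,cc[i],z)
        if st[i,4]>2 and np.hypot(*(w[:2]-c))<r: print("orange",cc[i],st[i,4],w[:2],"ang",np.degrees(np.arctan2(*(w[:2]-c)[::-1])))
E
python3 - <<'E'
from plate import *
save(p,"w2.png"); print(s["grip_width"],s["grip_force"])
for n in("scene","side"):
    p=ctrl.capture(n); orange(p,82,np.array([583,27]))
    for r in ctrl.landmark_of("plate_top",p): print(n,r,at(p,r["point"],82))
    save(p,n+"2.png")
E
```

```text
[424.732 373.854 249.059] [-0.002  0.976  0.218 -0.001] toolx [ 0.905  0.425 -0.001] tooly [ 0.425 -0.905 -0.003]
cam [493.698 397.79  391.221] [[ 0.419 -0.908  0.   ]
 [-0.871 -0.402  0.282]
 [-0.256 -0.118 -0.96 ]]
0.29267476764771666 39.81891989707947
scene {'point': [310.4, 190.5], 'score': 0.89} [574.784  24.198  82.   ]
side {'point': [315.9, 215.8], 'score': 0.62} [569.162  17.614  82.   ]
```

View pics/w2.png

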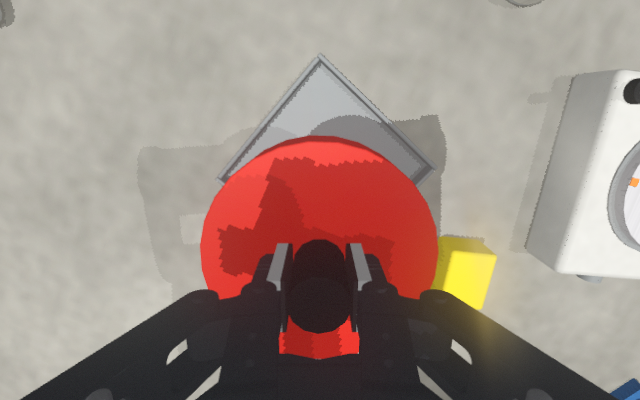

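Cover held; the tray's far corner is at (321,54), with walls running to (220,179) and (435,167). The plate's orange mark is just in view at (634,183).

Run:
```python
from m import *
T,L,R=[at(p,u,28)[:2] for u in((321,54),(220,179),(435,167))]
a=(L-T);b=(R-T);print(T,L,R,np.linalg.norm(a),np.linalg.norm(b))
u=a/np.linalg.norm(a);v=b/np.linalg.norm(b);print("centre",T+90*u+90*v,"mid",(L+R)/2)
print(at(p,(634,183),82))
```

```text
[430.103 365.809 249.046] [ 0.     0.977  0.215 -0.   ] toolx [ 0.908  0.42  -0.001] tooly [ 0.42  -0.908  0.   ]
cam [494.949 395.956 391.033] [[ 0.42  -0.908  0.   ]
 [-0.871 -0.402  0.282]
 [-0.256 -0.119 -0.959]]
[541.631 414.845] [374.857 463.64 ] [489.157 249.238] 173.76568862035796 173.72160383892734
centre [428.067 354.322] mid [432.007 356.439]
[560.889  81.34   82.   ]
```

send_rows([
  [1,-0.004,0.007,0.03,0,0,0],
  [1,0,0,0.04,0,0,0],
  [1,0,0,0.04,0,0,0],
  [1,0,0,0.04,0,0,0],
  [1,0,0,0.03,0,0,0],
  [1,0,0,0.015,0,0,0],
  [1,0,0,0.0105,0,0,0],
  [1,0,0,0,0,0,0],
  [1,0,0,0,0,0,0],
  [1,0,0,0,0,0,0],
])

```text
time_s: 6.9
eef_pos: [429.2, 358.7, 44.3]
ee_rot: [-0.0, 0.977, 0.215, 0.0]
force: [1.4, 0.3, -1.7]
grip_width: 0.292
grip_force: 40.0
```

send_rows([
  [1,0,0,0.0015,0,0,0],
  [1,0,0,0,0,0,0],
  [-1,0,0,0,0,0,0],
  [-1,0,0,0,0,0,0],
  [-1,0,0,0,0,0,0],
  [-1,0,0,0,0,0,0],
  [-1,0,0,-0.03,0,0,0],
  [-1,0,0,-0.05,0,0,0],
  [-1,0,0,-0.06,0,0,0],
  [-1,0,0,-0.06,0,0,0],
])

```text
time_s: 8.15
eef_pos: [428.7, 358.4, 244.2]
ee_rot: [-0.0, 0.977, 0.215, -0.0]
force: [-0.3, 0.6, -0.1]
grip_width: 0.999
grip_force: 0.0
```

Run:
```python
from m import *
im=cv2.cvtColor(p["img"],cv2.COLOR_RGB2HSV)
m=(((im[...,0]<8)|(im[...,0]>172))&(im[...,1]>150)&(im[...,2]>60)).astype(np.uint8)
n,l,st,c=cv2.connectedComponentsWithStats(m); i=1+st[1:,4].argmax()
x,y,w,h,_=st[i]; print("cover",at(p,(x+w/2,y+h/2),37),st[i], at(p,(x,y+h/2),37),at(p,(x+w,y+h/2),37))
for n in("scene","side"):
  q=ctrl.capture(n)
  for r in ctrl.landmark_of("cover",q): print(n,r,at(q,r["point"],5))
print(ctrl.sense()["joints"])
```

```text
[430.808 359.584 252.732] [-0.002  0.977  0.215  0.006] toolx [0.907 0.42  0.013] tooly [ 0.421 -0.907 -0.001]
cam [493.916 387.914 386.348] [[ 0.419 -0.908 -0.   ]
 [-0.871 -0.402  0.281]
 [-0.256 -0.118 -0.96 ]]
cover [428.969 357.037  37.   ] [ 265  120  109  108 8551] [404.209 410.703  37.   ] [453.772 303.386  37.   ]
scene {'point': [443.4, 255.5], 'score': 0.85} [436.747 365.248   5.   ]
scene {'point': [218.5, 120.1], 'score': 0.24} [ 539.955 -451.662    5.   ]
side {'point': [260.0, 177.9], 'score': 0.89} [429.78 355.79   5.  ]
[ 0.487  0.382  1.375 -0.     1.386  1.624]
```

send_rows([
  [-1,0,0.045,-0.006,0,0,0],
  [-1,0,0.055,-0.006,0,0,0],
  [-1,0,0.055,-0.006,0,0,0],
  [-1,0,0.055,-0.006,0,0,0],
  [-1,0,0.055,-0.006,0,0,0],
  [-1,0,0.055,-0.006,0,0,0],
  [-1,0,0.045,0,0,0,0],
  [-1,0,0,0,0,0,0],
  [-1,0,0,0,0,0,0],
  [-1,0,0,0,0,0,0],
])

```text
time_s: 9.65
eef_pos: [582.0, 28.5, 277.9]
ee_rot: [-0.0, 0.976, 0.216, -0.0]
force: [0.7, -0.0, 0.2]
grip_width: 1.001
grip_force: 0.0
```

Run:
```python
from plate import *
save(p,"w3.png",(220,90,200,150),4)
np.save("w3.npy",np.array([p],dtype=object),allow_pickle=True)
orange(p,82,np.array([583,27]))
for r in ctrl.landmark_of("plate_top",p): print(r,at(p,r["point"],82))
```

```text
[582.088  28.406 278.139] [-0.     0.976  0.216 -0.   ] toolx [ 0.907  0.422 -0.   ] tooly [ 0.422 -0.907 -0.   ]
cam [647.278  58.061 420.011] [[ 0.421 -0.907 -0.001]
 [-0.87  -0.404  0.282]
 [-0.256 -0.118 -0.959]]
orange [261.744 171.419] 43 [561.306  84.224] ang 110.7619424398278
{'point': [321.6, 181.6], 'score': 0.79} [577.761  22.733  82.   ]
```

View pics/w3.png

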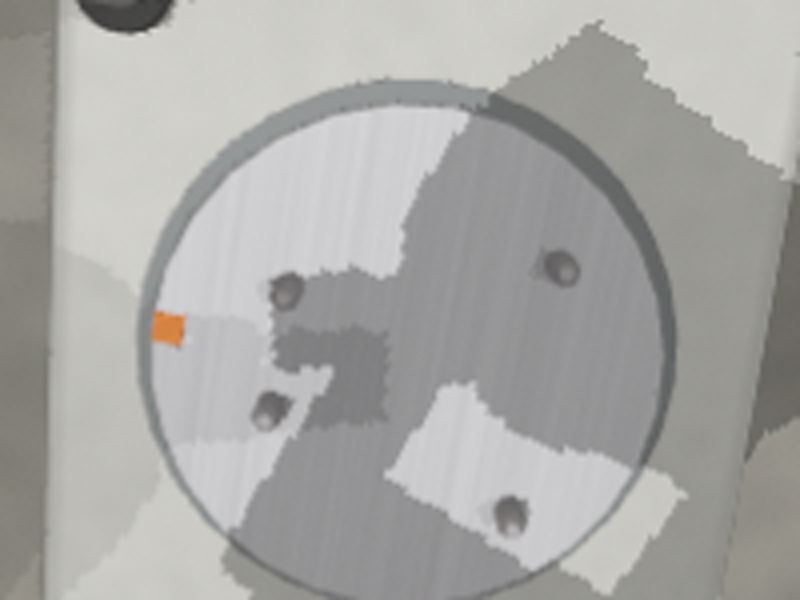

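The drive plate is bare: orange mark at crop (168,328), stud blobs at about (287,291), (269,410), (561,267), (511,516). Fit the plate pose from these.

Run:
```python
from h import *
np.set_printoptions(precision=2,suppress=True)
p=np.load("w3.npy",allow_pickle=True)[0]
c=np.array([(287,291),(269,410),(511,516),(561,267)],float)
uv=np.array([220,90])+(c+.5)/4-.5
W=np.array([at(p,u,90.5)[:2] for u in uv])
for M in ([(34,-16),(34,16),(-34,34),(-34,-34)],):
    M=np.array(M,float);a=M-M.mean(0);b=W-W.mean(0)
    th=np.arctan2((a[:,0]*b[:,1]-a[:,1]*b[:,0]).sum(),(a*b).sum())
    R=np.array([[np.cos(th),-np.sin(th)],[np.sin(th),np.cos(th)]])
    t=W.mean(0)-R@M.mean(0);print(np.degrees(th),t,W-(M@R.T+t))
# rim ellipse: centre check via plate bbox
g=cv2.cvtColor(p["img"],cv2.COLOR_RGB2GRAY)
uvm=np.array([220,90])+(np.array([168,328])+.5)/4-.5
o=at(p,uvm,82)[:2];print(o-t,np.hypot(*(o-t)),np.degrees(np.arctan2(*(o-t)[::-1])))
```

```text
105.17099783365082 [578.18  23.19] [[-0.01 -0.38]
 [ 0.34 -0.21]
 [ 0.22  0.21]
 [-0.55  0.38]]
[-17.13  61.06] 63.42040008400264 105.67082288435617
```

send_rows([
  [-1,-0.033,0.03,0,0,0,0],
  [-1,-0.045,0.042,0,0,0,0],
  [-1,-0.045,0.042,0.004,0,0,0],
  [-1,-0.045,0.042,0.004,0,0,0],
  [-1,-0.045,0.042,0.005,0,0,0],
  [-1,-0.045,0.042,0.005,0,0,0],
  [-1,-0.045,0.04,0,0,0,0],
  [-1,0,0,0,0,0,0],
  [-1,0,0,0,0,0,0],
  [-1,0,0,0,0,0,0],
])

```text
time_s: 11.0
eef_pos: [425.9, -352.8, 260.5]
ee_rot: [0.0, 0.976, 0.216, 0.0]
force: [0.1, 0.5, -0.1]
grip_width: 1.001
grip_force: 0.0
```

Run:
```python
from plate import *
print(s["joints"])
h=cv2.cvtColor(p["img"],cv2.COLOR_RGB2HSV)
save(p,"w4.png")
np.save("w4.npy",np.array([p],dtype=object),allow_pickle=True)
for r in ctrl.landmark_of("carrier",p): print(r,at(p,r["point"],0))
for r in ctrl.landmark_of("bottle",p): print("bottle",r,at(p,r["point"],0))
orange(p,19,np.array([424,-354]),120)
```

```text
[ 425.924 -352.883  260.535] [0.    0.976 0.216 0.   ] toolx [0.907 0.422 0.   ] tooly [ 0.422 -0.907  0.   ]
cam [ 491.017 -323.085  402.662] [[ 0.421 -0.907  0.   ]
 [-0.87  -0.404  0.281]
 [-0.255 -0.119 -0.96 ]]
[-0.904  0.356  1.361  0.     1.424  0.231]
{'point': [192.0, 237.9], 'score': 0.73} [ 266.868 -241.594    0.   ]
{'point': [336.5, 149.8], 'score': 0.63} [ 452.482 -365.023    0.   ]
bottle {'point': [430.0, 116.7], 'score': 0.58} [ 535.315 -449.195    0.   ]
orange [371.961 137.234] 77 [ 484.634 -393.891] ang -33.34117485333895
```

View pics/w4.png

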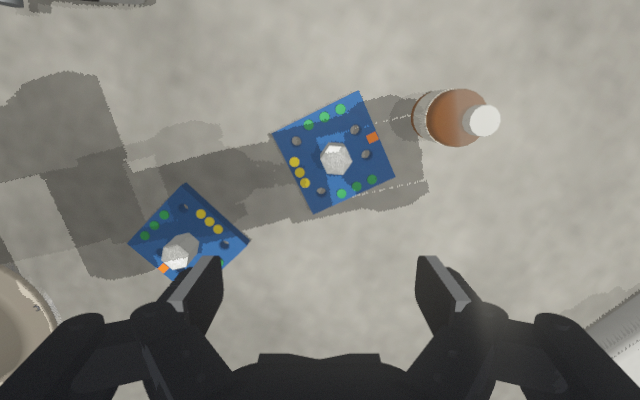

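The target carrier is at (335,158) with orange mark (372,137). Its holes are at about (355,129), (366,154), (296,141), (321,191), and the bottle is upper-right at (450,118). The look-alike is at (190,235). Fit the carrier pose with refined hole centres.

Run:
```python
from h import *
np.set_printoptions(precision=2,suppress=True)
p=np.load("w4.npy",allow_pickle=True)[0]
h=cv2.cvtColor(p["img"],cv2.COLOR_RGB2HSV)
sat=h[...,1].astype(float)
pts=[(355,129),(366,154),(296,141),(321,191)]
out=[]
for x,y in pts:
    S=255-sat[y-8:y+9,x-8:x+9]; S=np.clip(S-np.percentile(S,60),0,None)
    # holes show grey (low saturation)
    m=(S>0.45*S.max()).astype(np.uint8); n,l,st,c=cv2.connectedComponentsWithStats(m)
    i=min(range(1,n),key=lambda i:np.hypot(*(c[i]-8))-0.05*st[i,4]); out.append(c[i]+[x-8,y-8]); print(out[-1],st[i,4])
M=np.array([(34,16),(34,-16),(-34,34),(-34,-34)],float)
for uv in (out,pts):
    W=np.array([at(p,u,17)[:2] for u in uv])
    a=M-M.mean(0);b=W-W.mean(0)
    th=np.arctan2((a[:,0]*b[:,1]-a[:,1]*b[:,0]).sum(),(a*b).sum())
    R=np.array([[np.cos(th),-np.sin(th)],[np.sin(th),np.cos(th)]]);t=W.mean(0)-R@M.mean(0)
    print(np.degrees(th),t);print(W-(M@R.T+t))
save(p,"w4c.png",(260,80,150,140),4)
m=((h[...,1]<60)&(h[...,2]>60)).astype(np.uint8)
# hex top px by brightest region
print(at(p,(336,150),54))
```

```text
[354.33 129.17] 70
[365.15 153.61] 59
[295.97 140.43] 69
[320.84 190.33] 45
-39.35829444196412 [ 448.61 -362.62]
[[-0.89  0.22]
 [-0.45  0.78]
 [ 0.16 -1.  ]
 [ 1.17 -0.  ]]
-39.23572276777242 [ 448.43 -363.25]
[[-0.22  0.17]
 [-0.32  0.27]
 [-0.13 -0.65]
 [ 0.67  0.21]]
[ 457.24 -359.01   54.  ]
```

View pics/w4c.png

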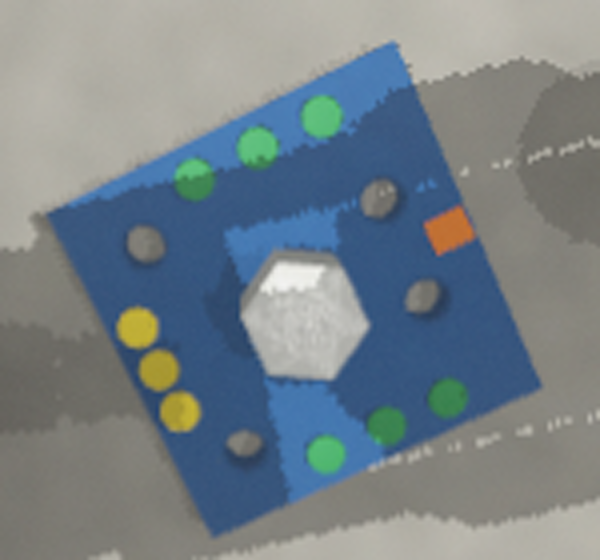

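send_rows([
  [-1,0.0162,0.0187,0,0,0,0],
  [-1,0,0,0.03,0,0,0.1495],
  [-1,0,0,0.03,0,0,0.1495],
  [-1,0,0,0.03,0,0,0.1495],
  [-1,0,0,0.03,0,0,0.1495],
  [-1,0,0,0.035,0,0,0],
  [-1,0,0,0.035,0,0,0],
  [-1,0,0,0.025,0,0,0],
  [-1,0,0,0.013,0,0,0],
  [-1,0,0,0.0085,0,0,0],
])

```text
time_s: 12.4
eef_pos: [448.1, -364.2, 23.7]
ee_rot: [0.0, 0.997, -0.082, 0.0]
force: [-0.3, -0.2, -0.1]
grip_width: 0.998
grip_force: 0.0
```

send_rows([
  [-1,0,0,0,0,0,0],
  [1,0,0,0,0,0,0],
  [1,0,0,0,0,0,0],
  [1,0,0,0,0,0,0],
  [1,0,0,0,0,0,0],
  [1,0,0,0,0,0,0],
  [1,0,0,0,0,0,0],
  [1,0,0,0,0,0,0],
  [1,0,0,0,0,0,0],
  [1,0,0,0,0,0,0],
], squeeze=60)

```text
time_s: 13.65
eef_pos: [448.0, -364.5, 24.3]
ee_rot: [0.0, 0.997, -0.082, 0.0]
force: [-0.7, 1.1, 6.1]
grip_width: 0.344
grip_force: 61.4
```

Run:
```python
from m import *
print(s["grip_width"]*85,s["grip_force"],s["force"],s["joints"])
```

```text
[ 447.973 -364.496   24.345] [ 0.     0.997 -0.082  0.   ] toolx [ 0.987 -0.163  0.001] tooly [-0.163 -0.987  0.001]
cam [ 518.711 -376.56   166.477] [[-0.165 -0.986  0.001]
 [-0.947  0.158  0.281]
 [-0.277  0.046 -0.96 ]]
28.758172087954524 61.37158493511379 [-1.116  0.008  4.971] [-0.886  0.661  1.548  0.     0.932  0.849]
```

send_rows([
  [1,0,0,-0.02,0,0,0],
  [1,0,0,-0.04,0,0,0],
  [1,0,0,-0.05,0,0,0],
  [1,0,0,-0.05,0,0,0],
  [1,0,0,-0.05,0,0,0],
  [1,0,0,-0.025,0,0,0],
  [1,0,0,0,0,0,-0.1],
  [1,0,0,0,0,0,-0.16],
  [1,0,0,0,0,0,-0.18],
  [1,0,0,0,0,0,-0.18],
])

```text
time_s: 14.95
eef_pos: [447.5, -364.0, 257.7]
ee_rot: [-0.001, 0.973, 0.229, -0.0]
force: [0.3, -0.2, -3.6]
grip_width: 0.342
grip_force: 60.3
```

send_rows([
  [1,0,0,0,0,0,-0.18],
  [1,0,0,0,0,0,-0.18],
  [1,0,0,0,0,0,-0.18],
  [1,0,0,0,0,0,-0.18],
  [1,0,0,0,0,0,-0.18],
  [1,0,0,0,0,0,-0.18],
  [1,0,0,0,0,0,-0.18],
  [1,0,0,0,0,0,-0.18],
  [1,0,0,0,0,0,-0.18],
  [1,0,0,0,0,0,-0.18],
])

```text
time_s: 16.2
eef_pos: [447.5, -364.0, 257.8]
ee_rot: [-0.001, 0.426, 0.905, 0.0]
force: [0.3, 0.1, -4.0]
grip_width: 0.339
grip_force: 60.3
```

Run:
```python
from m import *
x=Rt[:,0];print("yawx",np.degrees(np.arctan2(x[1],x[0])),s["joints"],s["grip_width"],s["grip_force"])
print("d tool to plate",Rt.T@(np.array([578.2,23.2,s["eef_pos"][2]])-s["eef_pos"]))
```

```text
[ 447.507 -363.959  257.767] [-0.001  0.423  0.906  0.   ] toolx [-0.643  0.766  0.002] tooly [ 0.766  0.643 -0.   ]
cam [ 402.469 -309.609  400.011] [[ 0.771  0.636 -0.   ]
 [ 0.611 -0.741  0.279]
 [ 0.177 -0.215 -0.96 ]]
yawx 129.9963278569442 [-0.886  0.414  1.287 -0.     1.443 -1.584] 0.3389986182976411 60.27281403075904
d tool to plate [212.595 348.964   0.446]
```

send_rows([
  [1,0.018,0.03,0,0,0,0],
  [1,0.028,0.046,0,0,0,0],
  [1,0.028,0.046,0,0,0,0],
  [1,0.028,0.046,0,0,0,0],
  [1,0.028,0.046,0,0,0,0],
  [1,0.028,0.046,0,0,0,0],
  [1,0.028,0.046,0,0,0,0],
  [1,0.0266,0.043,0,0,0,-0.03],
  [1,0,0,0,0,0,-0.061],
  [1,0,0,0,0,0,0],
])

```text
time_s: 17.5
eef_pos: [583.3, 21.6, 258.0]
ee_rot: [-0.001, 0.388, 0.922, -0.0]
force: [0.5, -0.5, -3.6]
grip_width: 0.341
grip_force: 60.8
```

send_rows([
  [1,0,0,0.02,0,0,0],
  [1,0,0,0.03,0,0,0],
  [1,0,0,0.03,0,0,0],
  [1,0,0,0.02,0,0,0],
  [1,0,0,0,0,0,0],
  [1,0,0,0,0,0,0],
  [1,0,0,0,0,0,0],
  [1,0,0,0,0,0,0],
  [1,0,0,0,0,0,0],
  [1,0,0,0,0,0,0],
])

```text
time_s: 18.75
eef_pos: [583.5, 21.2, 158.9]
ee_rot: [0.0, 0.387, 0.922, 0.0]
force: [0.1, -0.3, -3.2]
grip_width: 0.34
grip_force: 60.7
```

Run:
```python
from m import *
x=Rt[:,0];print("yawx",np.degrees(np.arctan2(x[1],x[0])),s["joints"],s["grip_width"],s["force"])
print("d tool to plate",Rt.T@(np.array([578.2,23.2,s["eef_pos"][2]])-s["eef_pos"]))
save(p,"w5.png")
np.save("w5.npy",np.array([p],dtype=object),allow_pickle=True)
```

```text
[583.539  21.226 158.841] [0.    0.387 0.922 0.   ] toolx [-0.7    0.714 -0.   ] tooly [0.714 0.7   0.   ]
cam [533.781  71.744 300.976] [[ 0.715  0.7   -0.   ]
 [ 0.671 -0.686  0.281]
 [ 0.197 -0.201 -0.96 ]]
yawx 134.46035654883133 [-0.164  0.503  1.414  0.     1.224 -0.94 ] 0.339521464736465 [-0.405  0.818 -3.778]
d tool to plate [ 5.148 -2.428 -0.   ]
```

View pics/w5.png

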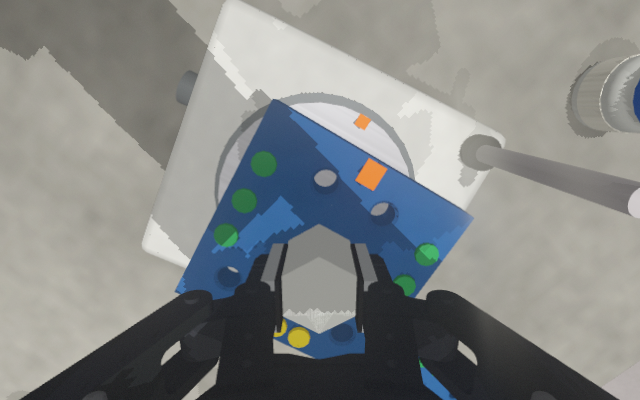

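The carrier is held with its orange mark at (371,174), near the plate's mark at (362,122). Visible hole rims are about (325,179), (384,212), (228,277). Cross-check carrier-in-hand and plate from this view.

Run:
```python
from h import *
np.set_printoptions(precision=2,suppress=True)
p=np.load("w5.npy",allow_pickle=True)[0]
h=cv2.cvtColor(p["img"],cv2.COLOR_RGB2HSV)
m=((h[...,0]>5)&(h[...,0]<15)&(h[...,1]>140)&(h[...,2]>110)).astype(np.uint8)
n,l,st,c=cv2.connectedComponentsWithStats(m)
for i in range(1,n):
    if st[i,4]>15: print(c[i],st[i,4],at(p,c[i],82)[:2],at(p,c[i],152.8)[:2])
th=np.radians(105.2);u=np.array([np.cos(th),np.sin(th)])
print("pred plate mark r63.4",np.array([578.2,23.2])+63.4*u)
W=np.array([at(p,q,152)[:2] for q in((325,179),(384,212),(228,277))])
M=np.array([(34,16),(34,-16),(-34,34)],float)
a=M-M.mean(0);b=W-W.mean(0)
th=np.arctan2((a[:,0]*b[:,1]-a[:,1]*b[:,0]).sum(),(a*b).sum())
R=np.array([[np.cos(th),-np.sin(th)],[np.sin(th),np.cos(th)]]);t=W.mean(0)-R@M.mean(0)
print("carrier",np.degrees(th),t,"tcp",ctrl.sense()["eef_pos"]);print(W-(M@R.T+t))
save(p,"w5c.png",(180,80,260,220),3)
```

```text
[362.17 121.3 ] 132 [561.    84.27] [552.2   80.22]
[370.71 174.02] 534 [590.48  64.27] [572.15  66.69]
pred plate mark r63.4 [561.58  84.38]
carrier 105.06350206579603 [583.49  21.35] tcp [583.54  21.23 158.84]
[[-0.29  0.17]
 [ 0.32  0.14]
 [-0.02 -0.31]]
```

View pics/w5c.png

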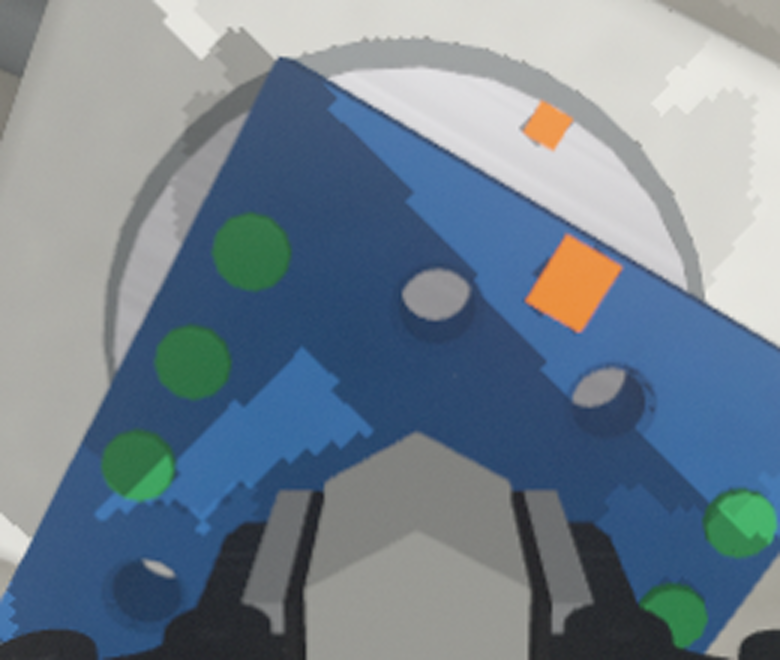

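send_rows([
  [1,0.005,-0.0024,0,0,0,0],
  [1,0,0,0,0,0,-0.008],
  [1,0,0,0.01,0,0,0],
  [1,0,0,0.015,0,0,0],
  [1,0,0,0.007,0,0,0],
  [1,0,0,0,0,0,0],
  [1,0,0,0,0,0,0],
  [1,0,0,0,0,0,0],
  [1,0,0,0,0,0,0],
  [1,0,0,0,0,0,0],
])

```text
time_s: 20.05
eef_pos: [578.3, 23.1, 126.9]
ee_rot: [0.0, 0.383, 0.924, 0.0]
force: [-0.6, 0.5, -2.5]
grip_width: 0.34
grip_force: 60.8
```

Run:
```python
from m import *
x=Rt[:,0];print("yawx",np.degrees(np.arctan2(x[1],x[0])),s["force"])
print("d tool to plate",Rt.T@(np.array([578.2,23.2,s["eef_pos"][2]])-s["eef_pos"]))
save(p,"w6c.png",(180,80,260,220),3)
```

```text
[578.331  23.095 126.889] [0.    0.383 0.924 0.   ] toolx [-0.706  0.708 -0.   ] tooly [0.708 0.706 0.   ]
cam [528.165  73.21  269.012] [[ 0.709  0.705 -0.   ]
 [ 0.677 -0.68   0.281]
 [ 0.198 -0.199 -0.96 ]]
yawx 134.92009764093828 [-0.34  -0.428 -4.295]
d tool to plate [ 0.167 -0.019 -0.   ]
```

View pics/w6c.png

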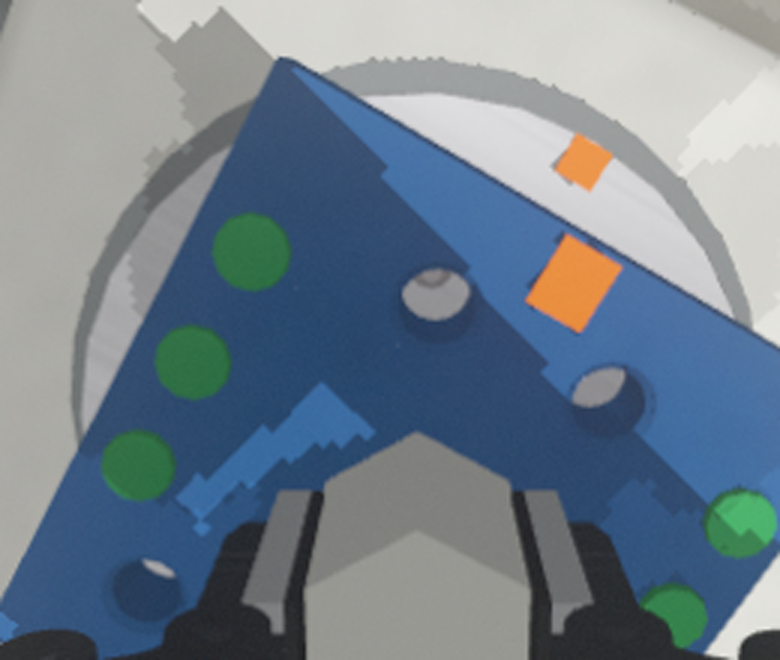

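Carrier directly above the studs: a stud tip shows in the hole at crop (435,275) and the orange marks line up. Lower gently.

send_rows([
  [1,0,0,0.002,0,0,0],
  [1,0,0,0.002,0,0,0],
  [1,0,0,0.002,0,0,0],
  [1,0,0,0.002,0,0,0],
  [1,0,0,0.001,0,0,0],
  [1,0,0,0.001,0,0,0],
  [1,0,0,0,0,0,0],
  [1,0,0,0,0,0,0],
  [1,0,0,0,0,0,0],
  [1,0,0,0,0,0,0],
])

```text
time_s: 21.35
eef_pos: [578.3, 23.1, 116.8]
ee_rot: [0.0, 0.383, 0.924, 0.0]
force: [-0.2, -0.3, -2.7]
grip_width: 0.342
grip_force: 60.9
```

No contact force at 6.5 mm engagement; continue down to the plate.

send_rows([
  [1,0,0,0.003,0,0,0],
  [1,0,0,0.003,0,0,0],
  [1,0,0,0.002,0,0,0],
  [1,0,0,0.001,0,0,0],
  [1,0,0,0.001,0,0,0],
  [1,0,0,0,0,0,0],
  [1,0,0,0,0,0,0],
  [1,0,0,0,0,0,0],
  [1,0,0,0,0,0,0],
  [1,0,0,0,0,0,0],
])

```text
time_s: 22.6
eef_pos: [578.3, 23.1, 106.8]
ee_rot: [0.0, 0.383, 0.924, 0.0]
force: [-0.7, 0.3, -4.5]
grip_width: 0.341
grip_force: 60.9
```

send_rows([
  [1,0,0,0.0005,0,0,0],
  [1,0,0,0.0005,0,0,0],
  [1,0,0,0.0005,0,0,0],
  [1,0,0,0.0005,0,0,0],
  [1,0,0,0,0,0,0],
  [1,0,0,0,0,0,0],
  [1,0,0,0,0,0,0],
  [1,0,0,0,0,0,0],
  [1,0,0,0,0,0,0],
  [1,0,0,0,0,0,0],
])

```text
time_s: 23.85
eef_pos: [578.4, 23.1, 106.3]
ee_rot: [0.0, 0.383, 0.924, -0.0]
force: [-6.1, 0.3, 11.0]
grip_width: 0.342
grip_force: 62.8
```

It sits home at the predicted height (106.3) with contact force. Release and retreat.

send_rows([
  [1,0,0,-0.001,0,0,0],
  [-1,0,0,0,0,0,0],
  [-1,0,0,0,0,0,0],
  [-1,0,0,0,0,0,0],
  [-1,0,0,0,0,0,0],
  [-1,0,0,0,0,0,0],
  [-1,0,0,-0.02,0,0,0],
  [-1,0,0,-0.04,0,0,0],
  [-1,0,0,-0.05,0,0,0],
  [-1,0,0,-0.04,0,0,0],
])

```text
time_s: 25.1
eef_pos: [578.4, 23.1, 257.9]
ee_rot: [0.001, 0.383, 0.924, 0.0]
force: [0.3, -0.4, -0.1]
grip_width: 1.001
grip_force: 0.0
```

send_rows([
  [-1,0,0,-0.02,0,0,0],
  [-1,0,0,0,0,0,0],
  [-1,0,0,0,0,0,0],
  [-1,0,0,0,0,0,0],
  [-1,0,0,0,0,0,0],
  [-1,0,0,0,0,0,0],
  [-1,0,0,0,0,0,0],
  [-1,0,0,0,0,0,0],
  [-1,0,0,0,0,0,0],
  [-1,0,0,0,0,0,0],
])

```text
time_s: 26.35
eef_pos: [578.3, 23.1, 275.8]
ee_rot: [0.0, 0.383, 0.924, 0.0]
force: [0.5, -0.5, -0.5]
grip_width: 1.001
grip_force: 0.0
```

Run:
```python
from m import *
h=cv2.cvtColor(p["img"],cv2.COLOR_RGB2HSV)
m=((h[...,0]>5)&(h[...,0]<15)&(h[...,1]>140)&(h[...,2]>110)).astype(np.uint8)
n,l,st,c=cv2.connectedComponentsWithStats(m)
for i in range(1,n):
    if st[i,4]>15: print(c[i],st[i,4],at(p,c[i],82)[:2],at(p,c[i],100.3)[:2])
th=np.radians(105.2);u=np.array([np.cos(th),np.sin(th)])
print("pred plate mark",np.array([578.2,23.2])+63.4*u,"carrier r46.7",np.array([578.2,23.2])+46.7*u)
B=((h[...,0]>100)&(h[...,0]<125)&(h[...,1]>120)).astype(np.uint8)
n,l,st,c=cv2.connectedComponentsWithStats(B);i=1+st[1:,4].argmax();ct=cv2.findContours((l==i).astype(np.uint8),0,2)[0][0]
r=cv2.minAreaRect(np.float32([at(p,q,100)[:2] for q in ct[:,0].astype(float)]));print("blue rect",r)
```

```text
[578.3    23.088 275.801] [-0.     0.383  0.924  0.   ] toolx [-0.706  0.708  0.   ] tooly [0.708 0.706 0.   ]
cam [528.154  73.208 417.907] [[ 0.709  0.705 -0.   ]
 [ 0.677 -0.68   0.281]
 [ 0.198 -0.199 -0.96 ]]
[349.529 118.882] 17 [559.088  85.483] [557.402  84.814]
[365.413 316.109] 46 [737.997 -58.772] [726.565 -51.582]
pred plate mark [561.577  84.382] carrier r46.7 [565.956  68.266]
blue rect ((578.9415893554688, 22.420589447021484), (108.56494140625, 108.78814697265625), 14.998258590698242)
```

The carrier measures centred within about 1 mm of the plate, yaw 105°, flat at plate height. Handing in.

```bash
python3 -c "
from rig import ctrl
print(ctrl.finish_job())"
```

```text
the job is handed in; nothing more can be done
None
```

The job is handed in: the cover is flat in the tray, the right-hand blue carrier is fully seated on the studs and let go (within about 1 mm, yaw 105°), and none of my moves went near the bystanders; the hand-in returned no verdict.

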